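Unclip the filter cover of the grinding-bench dust unit

TASK

Take the cover off the dust unit whose cover has a squeeze tab on each side: press its two opposing tabs together so that the catches let go, lift the cover straight off, and set it down (do not drop it) the right way up, flat in the aluminium tray. The other unit's cover has no tabs and is screwed down.

Things in the scene. Friction and masses are not known exactly. Their poses are not given: they have to be found in the camera images.
- filter_cover: Light grey plastic clip cover, about 100 g. Origin: centre of its underside; x along its length, z up. A spine 92 (x) x 24 (y) mm, top 46 mm above the origin; at each end a low flange 52 mm wide (y), 16-21 mm above the origin, rests on the unit's deck, the skirt hanging 16 mm into the unit. Two squeeze tabs at mid-length. Off the unit it stands on its skirt, origin on the surface.
- cover_tabs (a point): Point midway between the cover's two tabs, 34 mm above the cover's origin, same axes. Tabs: upright paddles 30 wide (x), 18-50 mm above the cover's origin, outer faces at y = +29 and -29 mm. Each slides 11 mm inward on a spring (2-7.5 N); 36 mm across when fully in. Hooks hold the cover until both are pressed 5 mm or more; centre within 5 mm, squeeze with 20+ N, and keep it while lifting.
- filter_unit: Grey box, 150 (x) x 110 (y) x 55 mm high, fixed on the bench left or right of the tray; the filter cover sits centred on its deck with the same yaw. Origin: centre of its underside; deck 55 mm above. On the tray's other side stands a like box, also fixed, whose cover (top 85 mm above the bench) has no tabs, only screws, and stays on.
- tray: Shallow rectangular aluminium tray, 178 (x) x 158 (y) x 14 mm high outside, walls and floor 4 mm thick, open on top, fixed to the bench between the two units. Origin: centre of its underside, on the bench; inner floor 4 mm above it.
There are look-alikes about, which are no part of the job. Leave any blue look-alike of the filter_unit alone.

How it is judged:
By the outcome, as a careful person would: the job done as asked, in the order asked, and still so for the second after the job is handed in, with the robot touching nothing.
It also fails if it takes over 43 s, if anything falls off the work surface, if the arm or the gripper's body presses on something with over 40 N, if the wrist force passes 120 N, or if a joint passes its speed limit or range.

ROBOT

A 6-joint arm with a two-finger parallel gripper is mounted at the origin on the work surface. World frame = base frame: x ahead of the robot, y to its left, z up, the work surface at z = 0. Lengths are in m, angles in rad, forces in N, time in s.
With the tool pointing down it reaches from about 0.25 to 0.85 m from the base axis. Payload 12.5 kg.
Tool frame: the origin (TCP) lies between the finger pads; the fingertips stand 22 mm ahead of it and the grasp point (between the pads) lies 3 mm ahead of it (r.tcp_to_tips is the distance from the TCP to the fingertips, in m); z points along the fingers, y is the direction in which the jaws open and shut (so a half turn about z gives the same grasp; the last joint's range is limited). The gripper opens to 93 mm and grips with 3 to 60 N. Pads are 15 mm wide; open, the fingers measure 128 mm over their backs; the gripper's body (75 mm by 188 mm) begins 65 mm behind the grasp point.
Start: joints at [1.176, 0.351, 1.652, -0, 1.139, -0.085], TCP at [0.168, 0.524, 0.241] pointing down, gripper open.
Joint ranges: [-2.75, 2.75], [-0.79, 2.1], [0.01, 2.65], [-1.57, 4.71], [0.07, 3.14], [-2.87, 2.87]. Speed limits (rad/s): [2.22, 2.22, 2.79, 3.14, 3.14, 3.14].

INTERFACE

Orientations are given as a 3x3 rotation matrix whose columns are the frame's x, y, z axes.
In Python, from bench import r, viewer gives the robot as it stands. The module is installed in compiled form; this text tells all that it offers.
- The arm moves only by the tool jog_arm, never from a script. Its argument "commands" is a list of rows, each an object with "xyz": the shift along the tool's x, y, z in m, a list of three; "spin": the turn about the tool's z in degrees. A call has 1 to 20 rows; each row is the pose to reach, as a shift and turn from the pose commanded when the call began, along the tool's axes at that moment; what a row does not reach only later rows make up. A row lasts 1/10 s, in which the tool goes at most 50 mm and 8.59 degrees, less where a joint would pass 70% of its speed; a pose out of reach is approached as far as the arm can. A call with a gripper value outside its range is refused whole. "gripper" is the closure, from 0 (fully open) to 1 (shut), set as the call begins (left out, the last holds). The fingers move at their own pace and stop on an object; "grip_force" is the grip in N (left out, the last holds). Time passes only in rows, so rows that repeat a pose let the fingers close. It gives the time, the measured TCP pose, the force and the opening at its end, in the units of the state.
- r.get_obs(): the state, without advancing time (a new reading comes with each control period).
- viewer.read_camera(name): name is "side" or "top"; returns the picture (400x640x3 uint8, red, green, blue); there is no depth.
- viewer.camera_model(name): a dict with "K" (3x3 intrinsics, pixels), "xyz" and "rotation" of the camera in the world. Camera axes: x right, y down, z forward; pixel columns grow to the right and rows downward; lengths in m; the calibration is good to about 2 mm. A picture is of the moment at which its call begins. camera_model takes no time and is no camera call.
- r.hand_in(): hands the job in, once; it reports no verdict.
Trained networks look in the newest picture that a camera, given by its name, has taken for a name from the list of things; names that differ only in an ending like _2 or _b are one class to them, and where a whole thing is asked for, a point or a joint stands for the part that bears it (a point fixed in the world has none). Each returns a list of dicts, best first, with "conf" (0 to 1); they miss things now and then, are a little off and sometimes report something else, mostly with a low value. They report only what shows in the picture. A call takes as long as a camera call. They do not tell look-alikes from the thing itself.
- viewer.trace(camera, target): "region" (400x640 bool, what is visible of it) and "position" ([column, row] in pixels, amid what is visible of it).
- viewer.spot_point(camera, target): "position" ([column, row] in pixels: a listed point, or the origin of a listed thing).
The state is a dict: "time_s": time; "qpos": joint angles; "qvel": joint speeds; "tau": joint torques, N m; "ee_pos": TCP position; "ee_rot": TCP orientation; "wrist_force": force on the tool from outside, world axes, zero at the start; "torque": the same for the moment, N m; "grip_width": finger opening in m.
Only numpy, scipy, OpenCV 4.12 (cv2) and the standard library are available. Lean on these libraries where they do the work, as an engineer would, in place of code of your own. Each camera call takes 0.05 s, during which the arm holds its last target.

## Working session

There is one attempt and no reset: what is moved stays moved. The work goes in short steps, Python scripts to look and compute and a tool call to move; the robot and the scene stay as the last step left them, time stands still between calls to the robot, and variables do not carry over. Pictures are saved under pics/ and viewed, and the job is handed in when it is done.

Besides the shell and the picture viewer there is one more tool, called after "Call:" as name(argument=value, ...) on one line, values as JSON. jog_arm: Moves the arm, as the interface text tells. Its arguments: {"type":"object","properties":{"commands":{"type":"array"},"gripper":{"type":"number"},"grip_force":{"type":"number"}},"required":["commands"]}

```bash
mkdir -p pics; python3 - <<'E'
from bench import r, viewer
import cv2, numpy as np
for c in ("side","top"):
    im=viewer.read_camera(c); cv2.imwrite(f"pics/{c}0.png",im[:,:,::-1])
    m=viewer.camera_model(c); print(c,np.round(m["K"],1).tolist(),np.round(m["xyz"],4),np.round(m["rotation"],4).tolist())
    for t in ("filter_cover","cover_tabs","filter_unit","tray"):
        print(t,[(np.round(d["position"],1).tolist(),round(d["conf"],2)) for d in viewer.spot_point(c,t)])
o=r.get_obs(); print(o["time_s"],o["ee_pos"],np.round(o["ee_rot"],3).tolist(),o["grip_width"],o["wrist_force"], r.tcp_to_tips)
E
```

```text
side [[367.0, 0.0, 316.8], [0.0, 367.0, 197.7], [0.0, 0.0, 1.0]] [0.4803 0.4247 0.7813] [[-0.9924, -0.1004, 0.0717], [-0.1231, 0.7712, -0.6246], [0.0073, -0.6286, -0.7777]]
filter_cover [([334.7, 174.5], 0.6)]
cover_tabs [([335.8, 163.2], 0.76)]
filter_unit [([410.5, 189.7], 0.97), ([401.6, 132.0], 0.84), ([198.6, 309.6], 0.72), ([334.6, 180.0], 0.65)]
tray [([322.7, 257.7], 0.85)]
top [[491.8, 0.0, 311.7], [0.0, 491.8, 200.2], [0.0, 0.0, 1.0]] [ 0.2847 -0.1315  1.5823] [[0.0127, -0.9884, 0.1512], [-0.9999, -0.0134, -0.0037], [0.0057, -0.1511, -0.9885]]
filter_cover [([350.0, 206.6], 0.83)]
cover_tabs [([351.4, 202.6], 0.59)]
filter_unit [([353.6, 205.8], 0.98), ([424.2, 266.3], 0.93), ([351.8, 274.1], 0.62)]
tray [([276.5, 201.8], 0.8)]
0.5 [0.16763902 0.52379246 0.24060975] [[-0.952, 0.305, -0.0], [0.305, 0.952, -0.0], [0.0, -0.0, -1.0]] 0.09311536123420963 [ 0.71595807  0.31438037 -0.32838728] 0.022
```

View pics/side0.png

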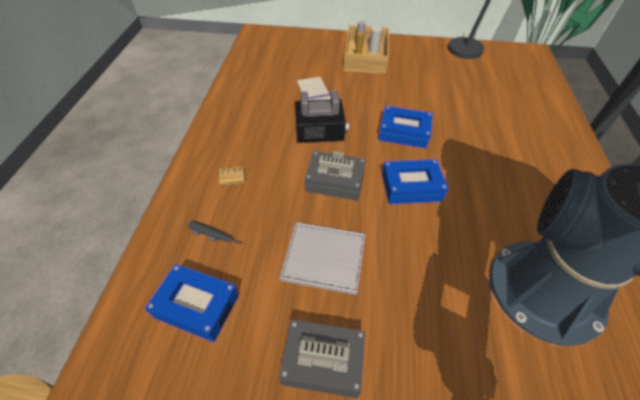

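View pics/top0.png

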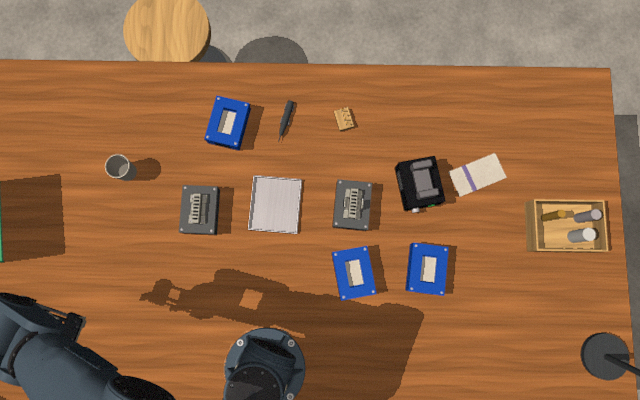

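```bash
python3 - <<'E'
import cv2
a=cv2.imread("pics/side0.png")[110:230,250:470];cv2.imwrite("pics/sc.png",cv2.resize(a,None,fx=3.5,fy=3.5,interpolation=2))
a=cv2.imread("pics/top0.png")[130:300,190:460];cv2.imwrite("pics/tc.png",cv2.resize(a,None,fx=2.9,fy=2.9,interpolation=2))
E
```

```text
(no output)
```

View pics/sc.png

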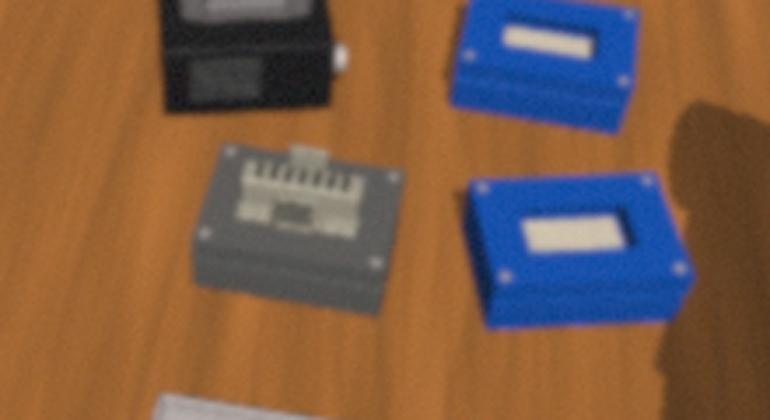

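View pics/tc.png

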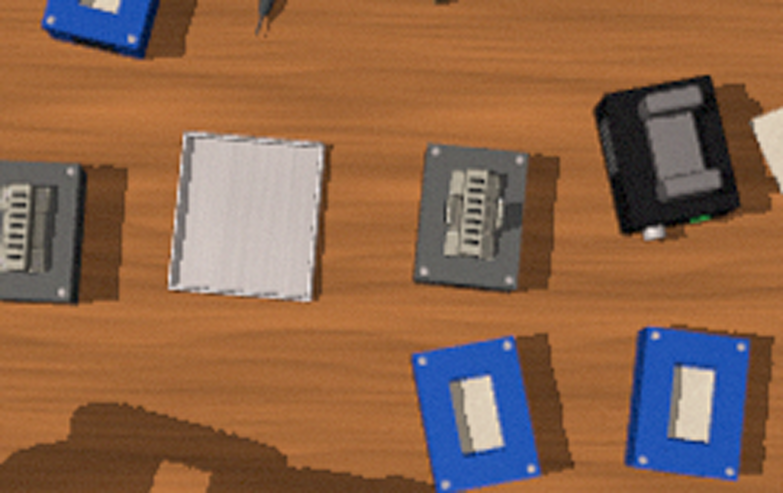

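The one to take is the grey unit at top (353,205) / side (335,175): in the crops, paddles stand out on both sides of its spine. The things it could be mistaken for are:
- the grey unit at top (199,210) / side (322,357), which has screws and no tabs
- blue boxes at top (228,122), (354,272) and (428,268)
- the black box at top (420,183)

Next I fit silhouettes to get the poses.

```bash
cat > h.py <<'E'
from bench import r, viewer
import cv2, numpy as np
from scipy.optimize import minimize, least_squares
M={c:viewer.camera_model(c) for c in ("side","top")}
def proj(c,P):
    m=M[c]; p=(np.atleast_2d(P)-m["xyz"])@np.asarray(m["rotation"]); p=p@np.asarray(m["K"]).T; return p[:,:2]/p[:,2:]
def ray(c,uv,z):
    m=M[c]; d=np.asarray(m["rotation"])@np.linalg.solve(m["K"],[*uv,1]); return m["xyz"]+d*(z-m["xyz"][2])/d[2]
def box(x,y,t,L,W,z0,z1):
    R=np.array([[np.cos(t),-np.sin(t)],[np.sin(t),np.cos(t)]])
    return np.array([[*(R@[a*L/2,b*W/2]+[x,y]),z] for a in(-1,1) for b in(-1,1) for z in(z0,z1)])
def sil(c,P,s=4):
    h=cv2.convexHull(((proj(c,P)+.5)*s-.5).astype(np.float32)).astype(np.int32); m=np.zeros((400*s,640*s),np.uint8); cv2.fillConvexPoly(m,h,1); return m
E
python3 - <<'E'
from h import *
for c in M:
    viewer.read_camera(c)
G={}
for name,pix,dims in (("filter_unit",{"top":(353,205),"side":(335,178)},(.15,.11,0,.055)),("tray",{"top":(276,204),"side":(324,257)},(.178,.158,0,.014))):
    regs={}
    for c in M:
        L=viewer.trace(c,name)
        L=[d for d in L if np.hypot(*(np.array(d["position"])-pix[c]))<20]
        print(name,c,[(d["position"],d["conf"],d["region"].sum()) for d in L])
        if L: regs[c]=L[0]["region"].astype(np.uint8)
    S={c:cv2.resize(g,None,fx=4,fy=4,interpolation=cv2.INTER_LINEAR) for c,g in regs.items()}
    for cams in [list(S)]+[[c] for c in S]:
      best=None
      p0=ray(cams[0],pix[cams[0]],dims[3])
      def cost(p):
        s=0
        for c in cams:
            m=sil(c,box(p[0],p[1],p[2],*dims)); s+=1-(m&S[c]).sum()/(m|S[c]).sum()
        return s
      for t in (-.3,0,.3,1.2,1.57,1.9):
        q=minimize(cost,[p0[0],p0[1],t],method="Nelder-Mead",options=dict(initial_simplex=[[p0[0],p0[1],t],[p0[0]+.02,p0[1],t],[p0[0],p0[1]+.02,t],[p0[0],p0[1],t+.15]]))
        if best is None or q.fun<best.fun: best=q
      print(cams,np.round(best.x,4),best.fun)
for c,uv in (("side",(335.8,163.2)),("top",(351.4,202.6))): print("tabs",ray(c,uv,.055-.016+.034))
E
```

```text
filter_unit side [([332.2, 177.6], 0.76, np.int64(1684)), ([335.9, 166.2], 0.71, np.int64(641))]
filter_unit top [([344.8, 206.0], 0.67, np.int64(1122))]
['side', 'top'] [ 0.5093 -0.2677  3.0452] 0.6878154679728418
['side'] [ 0.5096 -0.2697 -0.0844] 0.3029085945293222
['top'] [ 0.5078 -0.2653 -0.0933] 0.37412190449159155
tray side [([324.6, 258.4], 0.7, np.int64(4545))]
tray top [([278.9, 205.9], 0.66, np.int64(2688))]
['side', 'top'] [ 0.5119 -0.0198 -0.077 ] 0.08781883930016676
['side'] [ 0.5129 -0.021  -0.0745] 0.016245635093845467
['top'] [ 0.509  -0.0182 -0.0711] 0.033650129598472134
tabs [ 0.5096533  -0.26916569  0.073     ]
tabs [ 0.50968898 -0.26031182  0.073     ]
```

```bash
python3 - <<'E'
from h import *
S={};ims={}
for c,pix in (("top",(345,206)),("side",(332,178))):
    ims[c]=viewer.read_camera(c)
    L=[d for d in viewer.trace(c,"filter_unit") if np.hypot(*(np.array(d["position"])-pix))<14]
    g=max(L,key=lambda d:d["region"].sum())["region"].astype(np.uint8)
    np.save(f"reg_{c}.npy",g)
    n,l,st,_=cv2.connectedComponentsWithStats(g); print(c,st[1:,4])
    h=cv2.convexHull(cv2.findNonZero(g)); z=np.zeros((400,640),np.uint8); cv2.fillConvexPoly(z,h,1)
    S[c]=cv2.resize(z,None,fx=4,fy=4,interpolation=cv2.INTER_NEAREST)
for cams in (["side","top"],["side"],["top"]):
  best=None
  def cost(p): 
    s=0
    for c in cams:
        m=sil(c,box(*p,.15,.11,0,.055)); s+=1-(m&S[c]).sum()/(m|S[c]).sum()
    return s
  for t in (-.3,0,.2):
    q=minimize(cost,[.51,-.267,t],method="Nelder-Mead",options=dict(initial_simplex=[[.51,-.267,t],[.53,-.267,t],[.51,-.247,t],[.51,-.267,t+.15]]))
    if best is None or q.fun<best.fun: best=q
  print(cams,np.round(best.x,4),best.fun)
  if len(cams)==2: p=best.x
x,y,t=p
out=[]
for c in M:
    s=5; b=cv2.resize(ims[c][:,:,::-1],None,fx=s,fy=s,interpolation=cv2.INTER_CUBIC)
    for P in (box(x,y,t,.15,.11,.055,.055)[::2], box(x,y,t,.03,.058,.089,.089)[::2], box(x,y,t,.092,.024,.085,.085)[::2]):
        q=((proj(c,P)+.5)*s).astype(int)[[0,1,3,2]]; cv2.polylines(b,[q],True,(0,0,255),1)
    u,v=(proj(c,[x,y,.07])[0]*s).astype(int); out.append(b[v-250:v+250,u-200:u+200])
cv2.imwrite("pics/fit.png",np.hstack(out))
E
```

```text
top [1191]
side [1686]
['side', 'top'] [ 0.5088 -0.2655 -0.0776] 0.09596290236976202
['side'] [ 0.5103 -0.2683 -0.0908] 0.0383108623759858
['top'] [ 0.5077 -0.2646 -0.0745] 0.03213323198120377
```

View pics/fit.png

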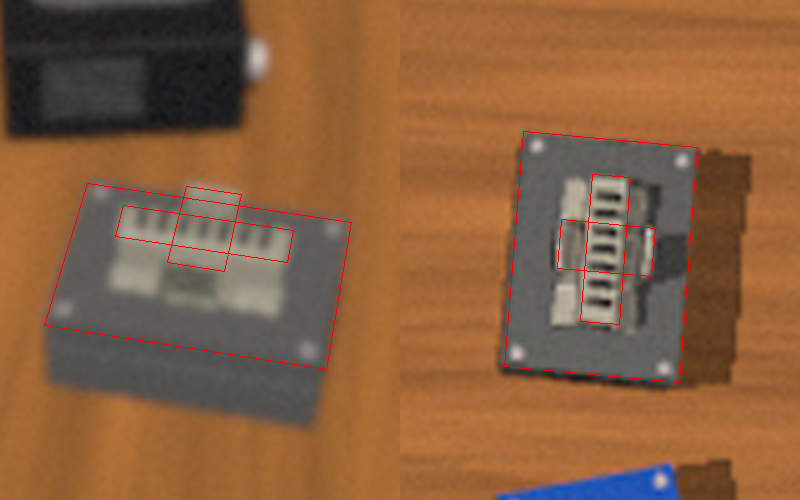

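The fit lies well on the deck and tabs: unit at (0.509, -0.266), yaw -0.08. Tray is at (0.511, -0.020), yaw -0.076. I'm moving above the cover.

Call:
jog_arm(commands=[{"xyz":[-0.017,-0.019,0],"spin":-1},{"xyz":[-0.042,-0.048,0],"spin":-3},{"xyz":[-0.566,-0.648,0],"spin":-13},{"xyz":[-0.566,-0.648,0],"spin":-13},{"xyz":[-0.566,-0.648,0],"spin":-13},{"xyz":[-0.566,-0.648,0],"spin":-13},{"xyz":[-0.566,-0.648,0],"spin":-13},{"xyz":[-0.566,-0.648,0],"spin":-13},{"xyz":[-0.566,-0.648,0],"spin":-13},{"xyz":[-0.566,-0.648,0],"spin":-13},{"xyz":[-0.566,-0.648,0],"spin":-13},{"xyz":[-0.566,-0.648,0],"spin":-13},{"xyz":[-0.566,-0.648,0],"spin":-13},{"xyz":[-0.566,-0.648,0],"spin":-13},{"xyz":[-0.566,-0.648,0],"spin":-13},{"xyz":[-0.566,-0.648,0],"spin":-13},{"xyz":[-0.566,-0.648,0],"spin":-13},{"xyz":[-0.566,-0.648,0],"spin":-13},{"xyz":[-0.566,-0.648,0],"spin":-13},{"xyz":[-0.566,-0.648,0],"spin":-13}], gripper=0, grip_force=40)

```text
time_s: 3.0
ee_pos: [0.5089, -0.2663, 0.24]
ee_rot: [[-0.996, 0.084, -0.001], [0.084, 0.996, 0.001], [0.001, 0.001, -1.0]]
wrist_force: [0.4, 1.2, 0.2]
grip_width: 0.0932
```

Call:
jog_arm(commands=[{"xyz":[0,0,0.02],"spin":0},{"xyz":[0,0,0.06],"spin":0},{"xyz":[0,0,0.09],"spin":0},{"xyz":[0,0,0.11],"spin":0},{"xyz":[0,0,0.115],"spin":0},{"xyz":[0,0,0.115],"spin":0}])

```text
time_s: 3.6
ee_pos: [0.509, -0.265, 0.1258]
ee_rot: [[-0.997, 0.082, -0.001], [0.082, 0.997, 0.0], [0.001, 0.0, -1.0]]
wrist_force: [0.5, -1.0, -0.3]
grip_width: 0.0931
```

```bash
python3 - <<'E'
from h import *
o=[]
for c in M:
    im=viewer.read_camera(c)[:,:,::-1]; u,v=proj(c,[.509,-.266,.08])[0].astype(int)
    o.append(cv2.resize(im[v-60:v+60,u-50:u+50],None,fx=4,fy=4,interpolation=2))
cv2.imwrite("pics/pre.png",np.hstack(o))
E
```

```text
(no output)
```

View pics/pre.png

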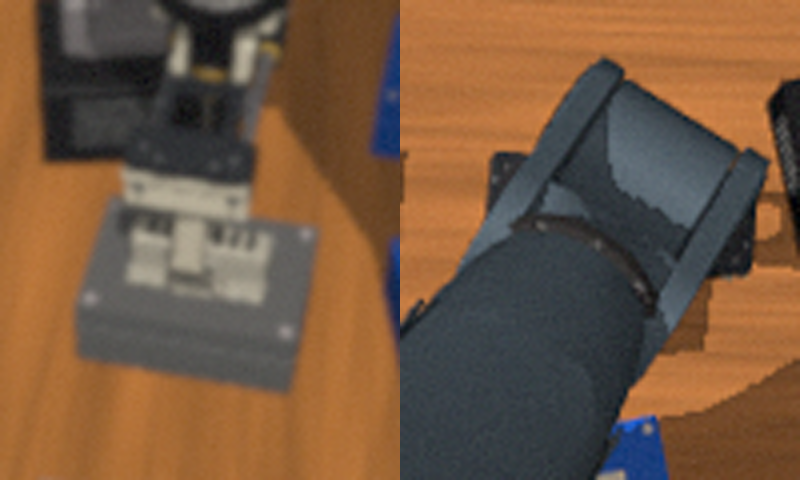

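The near finger lines up with the tab at mid-length, crop (190,245). Going down to TCP z 0.080 and squeezing.

Call:
jog_arm(commands=[{"xyz":[0,0,0.01],"spin":0},{"xyz":[0,0,0.025],"spin":0},{"xyz":[0,0,0.037],"spin":0},{"xyz":[0,0,0.044],"spin":0},{"xyz":[0,0,0.0455],"spin":0},{"xyz":[0,0,0.0455],"spin":0}])

```text
time_s: 4.3
ee_pos: [0.5091, -0.2659, 0.0798]
ee_rot: [[-0.997, 0.083, -0.0], [0.083, 0.997, 0.0], [0.0, 0.0, -1.0]]
wrist_force: [-0.3, 0.2, -0.2]
grip_width: 0.0929
```

Call:
jog_arm(commands=[{"xyz":[0,0,0],"spin":0},{"xyz":[0,0,0],"spin":0},{"xyz":[0,0,0],"spin":0},{"xyz":[0,0,0],"spin":0},{"xyz":[0,0,0],"spin":0},{"xyz":[0,0,0],"spin":0},{"xyz":[0,0,0],"spin":0},{"xyz":[0,0,0],"spin":0},{"xyz":[0,0,0],"spin":0},{"xyz":[0,0,0],"spin":0}], gripper=1, grip_force=35)

```text
time_s: 5.3
ee_pos: [0.5093, -0.2659, 0.0807]
ee_rot: [[-0.997, 0.083, 0.0], [0.083, 0.997, -0.0], [-0.0, -0.0, -1.0]]
wrist_force: [-1.9, 0.6, 6.2]
grip_width: 0.0342
```

The opening is 34 mm (tabs fully in) with about 6 N on the wrist. Lifting slowly to test.

Call:
jog_arm(commands=[{"xyz":[0,0,-0.003],"spin":0},{"xyz":[0,0,-0.006],"spin":0},{"xyz":[0,0,-0.01],"spin":0},{"xyz":[0,0,-0.015],"spin":0},{"xyz":[0,0,-0.02],"spin":0},{"xyz":[0,0,-0.025],"spin":0},{"xyz":[0,0,-0.03],"spin":0},{"xyz":[0,0,-0.03],"spin":0}])

```text
time_s: 6.1
ee_pos: [0.5095, -0.2661, 0.111]
ee_rot: [[-0.997, 0.083, 0.001], [0.083, 0.997, -0.001], [-0.001, -0.001, -1.0]]
wrist_force: [-1.1, -0.4, -0.9]
grip_width: 0.0341
```

```bash
python3 - <<'E'
from h import *
im=viewer.read_camera("side")[:,:,::-1]; u,v=proj("side",[.509,-.266,.08])[0].astype(int)
cv2.imwrite("pics/lift.png",cv2.resize(im[v-60:v+60,u-70:u+70],None,fx=5,fy=5,interpolation=2))
E
```

```text
(no output)
```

View pics/lift.png

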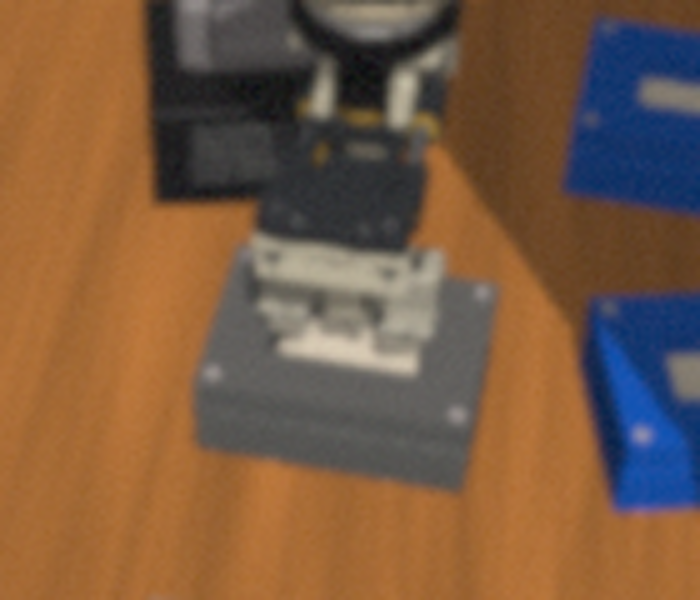

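The cover is lifted clear of the unit, crop (345,300), and the filter opening shows beneath it. Raising it and carrying it to the tray.

Call:
jog_arm(commands=[{"xyz":[0,0,-0.01],"spin":0},{"xyz":[0,0,-0.03],"spin":0},{"xyz":[0,0,-0.05],"spin":0},{"xyz":[0,0,-0.06],"spin":0},{"xyz":[0.001,0.01,-0.06],"spin":0},{"xyz":[0.002,0.03,-0.06],"spin":0},{"xyz":[0.004,0.055,-0.06],"spin":0},{"xyz":[0.006,0.085,-0.06],"spin":0},{"xyz":[0.009,0.115,-0.06],"spin":0},{"xyz":[0.011,0.145,-0.06],"spin":0},{"xyz":[0.013,0.175,-0.06],"spin":0},{"xyz":[0.015,0.205,-0.06],"spin":0},{"xyz":[0.017,0.23,-0.06],"spin":0},{"xyz":[0.018,0.242,-0.06],"spin":0},{"xyz":[0.018,0.2455,-0.06],"spin":0},{"xyz":[0.018,0.2455,-0.06],"spin":0},{"xyz":[0.018,0.2455,-0.06],"spin":0}])

```text
time_s: 7.85
ee_pos: [0.5115, -0.0205, 0.17]
ee_rot: [[-0.997, 0.083, -0.0], [0.083, 0.997, -0.0], [0.0, -0.0, -1.0]]
wrist_force: [0.7, -0.0, 0.2]
grip_width: 0.0345
```

Call:
jog_arm(commands=[{"xyz":[0,0,0.01],"spin":0},{"xyz":[0,0,0.03],"spin":0},{"xyz":[0,0,0.05],"spin":0},{"xyz":[0,0,0.07],"spin":0},{"xyz":[0,0,0.085],"spin":0},{"xyz":[0,0,0.095],"spin":0},{"xyz":[0,0,0.1],"spin":0},{"xyz":[0,0,0.1],"spin":0}])

```text
time_s: 8.65
ee_pos: [0.5113, -0.0199, 0.0697]
ee_rot: [[-0.997, 0.083, -0.001], [0.083, 0.997, 0.0], [0.001, 0.0, -1.0]]
wrist_force: [1.0, -1.4, 0.1]
grip_width: 0.0343
```

```bash
python3 - <<'E'
from h import *
im=viewer.read_camera("side")[:,:,::-1]; u,v=proj("side",[.511,-.02,.04])[0].astype(int)
cv2.imwrite("pics/pre2.png",cv2.resize(im[v-60:v+60,u-70:u+70],None,fx=5,fy=5,interpolation=2))
E
```

```text
(no output)
```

View pics/pre2.png

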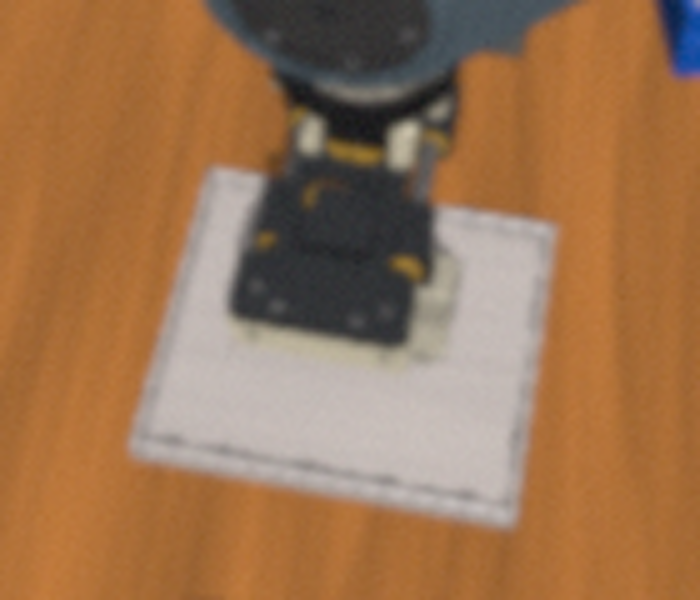

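The cover hangs level over the tray, crop (340,330), inside its walls. Lowering it and watching for contact.

Call:
jog_arm(commands=[{"xyz":[0,0,0.007],"spin":0},{"xyz":[0,0,0.014],"spin":0},{"xyz":[0,0,0.019],"spin":0},{"xyz":[0,0,0.022],"spin":0},{"xyz":[0,0,0.0225],"spin":0},{"xyz":[0,0,0.0225],"spin":0}])

```text
time_s: 9.3
ee_pos: [0.5116, -0.0197, 0.0476]
ee_rot: [[-0.997, 0.083, -0.0], [0.083, 0.997, 0.0], [0.0, 0.0, -1.0]]
wrist_force: [-0.1, 0.1, -1.1]
grip_width: 0.0339
```

Call:
jog_arm(commands=[{"xyz":[0,0,0.001],"spin":0},{"xyz":[0,0,0.001],"spin":0},{"xyz":[0,0,0.001],"spin":0}])

```text
time_s: 9.6
ee_pos: [0.5116, -0.0198, 0.0467]
ee_rot: [[-0.997, 0.083, 0.0], [0.083, 0.997, -0.0], [-0.0, -0.0, -1.0]]
wrist_force: [0.5, 0.7, -0.4]
grip_width: 0.0343
```

Call:
jog_arm(commands=[{"xyz":[0,0,0.0008],"spin":0},{"xyz":[0,0,0.0008],"spin":0},{"xyz":[0,0,0.0008],"spin":0}])

```text
time_s: 9.9
ee_pos: [0.5116, -0.0198, 0.0459]
ee_rot: [[-0.997, 0.083, 0.0], [0.083, 0.997, 0.0], [-0.0, 0.0, -1.0]]
wrist_force: [-0.2, 0.1, 0.1]
grip_width: 0.0343
```

Call:
jog_arm(commands=[{"xyz":[0,0,0.0006],"spin":0},{"xyz":[0,0,0.0006],"spin":0},{"xyz":[0,0,0.0006],"spin":0}])

```text
time_s: 10.2
ee_pos: [0.5116, -0.0198, 0.0457]
ee_rot: [[-0.997, 0.083, 0.0], [0.083, 0.997, -0.0], [-0.0, -0.0, -1.0]]
wrist_force: [-2.1, 0.6, 6.5]
grip_width: 0.0344
```

Contact came at TCP z 0.0457, as expected. Releasing.

Call:
jog_arm(commands=[{"xyz":[0,0,0],"spin":0},{"xyz":[0,0,0],"spin":0},{"xyz":[0,0,0],"spin":0},{"xyz":[0,0,0],"spin":0},{"xyz":[0,0,0],"spin":0},{"xyz":[0,0,0],"spin":0},{"xyz":[0,0,0],"spin":0},{"xyz":[0,0,0],"spin":0},{"xyz":[0,0,0],"spin":0},{"xyz":[0,0,0],"spin":0}], gripper=0)

```text
time_s: 11.2
ee_pos: [0.5116, -0.0198, 0.0452]
ee_rot: [[-0.997, 0.083, 0.0], [0.083, 0.997, -0.0], [-0.0, -0.0, -1.0]]
wrist_force: [-0.1, 0.0, 0.1]
grip_width: 0.093
```

Call:
jog_arm(commands=[{"xyz":[0,0,-0.01],"spin":0},{"xyz":[0,0,-0.03],"spin":0},{"xyz":[0,0,-0.06],"spin":0},{"xyz":[0,0,-0.1],"spin":0},{"xyz":[0,0,-0.14],"spin":0},{"xyz":[0,0,-0.18],"spin":0},{"xyz":[0,0.03,-0.2],"spin":0},{"xyz":[0,0.07,-0.2],"spin":0},{"xyz":[0,0.11,-0.2],"spin":0},{"xyz":[0,0.15,-0.2],"spin":0},{"xyz":[0,0.19,-0.2],"spin":0},{"xyz":[0,0.23,-0.2],"spin":0},{"xyz":[0,0.26,-0.2],"spin":0},{"xyz":[0,0.28,-0.2],"spin":0},{"xyz":[0,0.28,-0.2],"spin":0}])

```text
time_s: 12.7
ee_pos: [0.5344, 0.2612, 0.2457]
ee_rot: [[-0.997, 0.08, 0.0], [0.08, 0.997, 0.0], [-0.0, 0.0, -1.0]]
wrist_force: [-0.1, -0.3, 0.2]
grip_width: 0.093
```

```bash
python3 - <<'E'
from h import *
o=[]
for c in M:
    im=viewer.read_camera(c)[:,:,::-1]; u,v=proj(c,[.511,-.02,.04])[0].astype(int)
    o.append(cv2.resize(im[v-60:v+60,u-50:u+50],None,fx=4,fy=4,interpolation=2))
    print(c,[(ray(c,d["position"],.004).round(4),d["conf"]) for d in viewer.spot_point(c,"filter_cover")])
cv2.imwrite("pics/end.png",np.hstack(o))
E
```

```text
side []
top [(array([ 0.5094, -0.0176,  0.004 ]), 0.87)]
```

View pics/end.png

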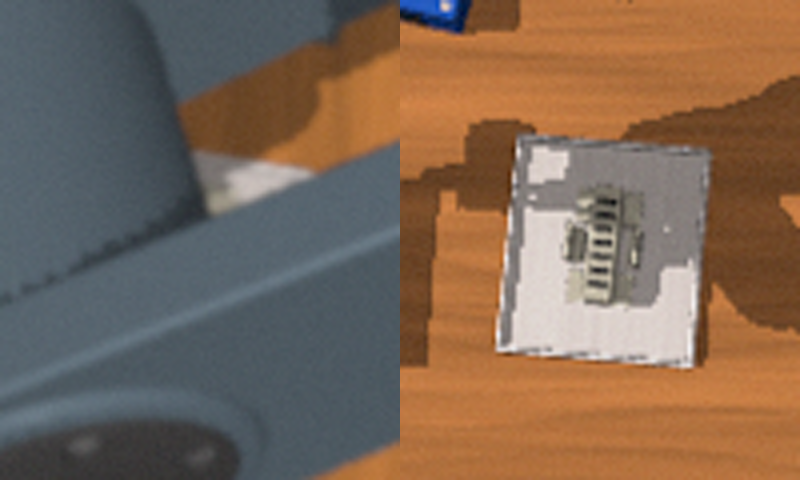

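The top view shows the cover upright and flat in the middle of the tray, crop (602,250), fins up and both tabs sprung out. The arm blocks the side view. The gripper is well clear, so I'm handing in.

```bash
python3 -c "
from bench import r
print(r.hand_in())"
```

```text
the job is handed in; nothing more can be done
None
```

I took the tabbed cover off the grey unit on the tray's right and set it down upright in the middle of the tray. I handed the job in at about 13 s of the 43 s allowed.

- **Grasp:** I squeezed both tabs fully in with 35 N. The finger opening read 34 mm, against the 36 mm given for the tabs fully in.
- **Lift:** The cover came straight off, and a side picture showed the unit's filter opening beneath it.
- **Placing:** Contact came at the expected height with about 6.5 N, and I opened the gripper only after that.
- **Last checks:** The top camera showed the cover fins up in the tray, with both tabs sprung back out. The network put it at (0.509, -0.018), within 3 mm of the tray centre, and the wrist force was about zero.
- **What was missing:** The arm blocked the side camera in the final view, so that picture could not confirm the placing.

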